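# Find the socket that fits the vessel's nut

## Task

One of the three look-alike sockets hanging on the pegs of the wooden rack fits the hex nut on top of the steel sample vessel; the other two are too small. Lift them off and try them on the nut one at a time, hanging each one that does not fit back on a free peg, and leave any socket you had no need to try hanging where it is. Finish while still holding the right socket on the nut, pushed down so that the sprung red ring round the nut stays fully pressed in; do not knock over or shift the beaker or the red-capped bottle.

Things in the scene. Friction and masses are not known exactly. Their poses are not given: they have to be found in the camera images.
- rack: Wooden rack, 56 x 206 x 22 mm, fixed; origin at the centre of its underside on the bench, z up. Three upright pegs in a row along its y, 72 mm apart. Over each hangs one loose socket, mouth down, upright, centred on the peg: mouth 37 mm, middle of its grip 101 mm, top 121 mm above this origin. At the start a pair of each socket's flats faces along the rack's x within 0.1 rad; sockets turn freely.
- peg_left: Left steel peg of the rack (its +y end), 10 mm thick; origin on its axis at its foot, 25 mm above the bench; domed tip 52 mm above the origin. Socket inside, from the mouth up: hexagonal bore 20 mm deep, then a hole 11.5 mm wide that ends 40 mm from the mouth and rests on the peg's tip; a socket must rise 40 mm to come free.
- peg_middle: Middle peg, like the left. The three sockets are alike outside: 84 mm long, about 120 g; from the mouth up a steel hexagonal nose 30 mm across flats, 40 mm long, then a blue hexagonal grip 24 mm across flats, 44 mm long, to the flat top. Flats of nose, grip and bore all face the same ways.
- peg_right: Right peg (the rack's -y end), like the left. One socket has a bore 21.6 mm across flats and fits the nut; the other two are too small (15 and 17.5 mm). Which hangs on which peg changes from start to start and cannot be seen from outside: find out by trying.
- nut_top (a point): Centre of the top face of the brass hex nut, 92 mm above the bench; z up. Nut 20 mm across flats, one pair of flats facing along this x axis, bevelled to 16 mm over the top 5 mm; a screw end 8 mm thick stands 4 mm proud. A socket too small stops with its mouth within 4 mm of the nut's top; the right one slides down 10 mm to meet the red ring, then 6 mm more with the ring pressed in.
- vessel: Round steel sample vessel carrying the nut, fixed to the bench, 110 mm wide at its foot, lid 86 mm wide at 70 mm height; origin at the centre of its underside. A fixed collar (40 mm inside, 48 mm outside) stands round the red ring, its top 12 mm below the nut's top.
- lock_ring (a joint): Red sprung ring round the nut (26 mm inside, 36 mm outside): how far it is pressed down, 0 = up, 0.006 m = fully in. The spring pushes back with 3 N at first and about 7 N fully in: a socket's own weight does not press it.
- beaker: Clear glass beaker, 54 mm wide, 68 mm tall, loose, origin at the centre of its underside. A bystander: leave it alone.
- sample_bottle_0: Small bottle with a red cap, 48 mm wide, 90 mm tall, loose, origin at the centre of its underside. A bystander: leave it alone.
Not all that is in view belongs to the job. Of the things shaped like the vessel, the steel one is meant.

How it is judged:
By the outcome, as a careful person would: the job done as asked, in the order asked, and still so for the second after the job is handed in, while the arm keeps its last pose, push and grip.
It also fails if it takes over 72 s, if anything falls off the work surface, if the arm or the gripper's body presses on something with over 40 N, if the wrist force passes 120 N, or if a joint passes its speed limit or range.

## Robot

A 7-joint arm with a two-finger parallel gripper is mounted at the origin on a cart in front of the work surface, level with it; the furniture and walls round the work are solid. World frame = base frame: x ahead of the robot, y to its left, z up, the work surface at z = 0. Lengths are in m, angles in rad, forces in N, time in s.
With the tool pointing down it reaches from about 0.425 to 0.925 m from the base axis. Payload 6.8 kg.
Tool frame: the origin (TCP) lies on the mounting face of the last link; the fingertips stand 173 mm ahead of it and the grasp point (between the pads) lies 155 mm ahead of it; z points along the fingers, y is the direction in which the jaws open and shut (so a half turn about z gives the same grasp; the last joint's range is limited). The gripper opens to 85 mm and grips with 20 to 120 N. Pads are 22 mm wide; open, the fingers measure 114 mm over their backs; the gripper's body (76 mm by 85 mm) begins 54 mm behind the grasp point. The pads swing forward as they close: fully open they stand 13 mm farther back than shut.
Start: joints at [1.016, 0.477, 0.022, 1.555, -0.011, 1.109, -0.083], TCP at [0.292, -0.609, 0.405] pointing down, gripper open.
Joint ranges: [-2.96, 2.96], [-0.34, 2.1], [-1.41, 1.46], [0.24, 2.44], [-1.37, 4.51], [0.17, 1.92], [-2.96, 2.96]. Speed limits (rad/s): [2.39, 2.39, 3.14, 3.14, 3.14, 3.14, 3.14].

## Interface

Orientations are given as a unit quaternion [w, x, y, z].
In Python, from station import sensors, read_camera, bot gives the robot as it stands. The module is installed in compiled form; this text tells all that it offers.
- The arm moves only by the tool play_rows, never from a script. Its argument "commands" is a list of rows, each a list of 4 numbers: the shift along the tool's x, y, z in m, then the turn about the tool's z in degrees. A call has 1 to 20 rows; each row shifts and turns the commanded pose from where the row before left it, along the tool's axes as they then stand; what a row does not reach is not made up. A row lasts 1/10 s, in which the tool goes at most 50 mm and 8.59 degrees, less where a joint would pass 70% of its speed; a pose out of reach is approached as far as the arm can. A call with a gripper value outside its range is refused whole. "claw" is the finger opening in m, from 0 to 0.0854, set as the call begins (left out, the last holds). The fingers move at their own pace and stop on an object; "force" is the grip in N (left out, the last holds). Time passes only in rows, so rows that do not move let the fingers close. It gives the time, the measured TCP pose, the force and the opening at its end, in the units of the state.
- sensors.get_obs(): the state, without advancing time (a new reading comes with each control period).
- read_camera(name): name is "scene" or "top" or "wrist"; returns a dict with "frame" (384x512x3 uint8, blue, green, red), "depth" (384x512 float32, m along the optical axis (not along the pixel's ray), 0 where there is no reading), "fx", "fy", "cx", "cy" (pixels), "rvec" (rotation vector, rad) and "tvec" (3), from world to camera coordinates, as OpenCV has them; the wrist camera has in their place "T_tool_cam" (4x4, takes a point from camera to tool coordinates, whose origin is the TCP and whose axes are the flange's). Camera axes: x right, y down, z forward; pixel columns grow to the right and rows downward; lengths in m; the calibration is good to about 2 mm. A picture is of the moment at which its call begins: read the wrist's pose just before it.
- bot.hand_in(): hands the job in, once; it reports no verdict.
The state is a dict: "t": time; "q": joint angles; "joint_vel": joint speeds; "joint_torque": joint torques, N m; "eef_pos": TCP position; "tool_rot": TCP orientation; "contact_force": force on the tool from outside, world axes, zero at the start; "torque": the same for the moment, N m; "gripper_width": opening from 0.0 (shut) to 1.0 (fully open).
Only numpy, scipy, OpenCV 4.12 (cv2) and the standard library are available. Lean on these libraries where they do the work, as an engineer would, in place of code of your own. Each camera call takes 0.05 s, during which the arm holds its last target.

## Working session

There is one attempt and no reset: what is moved stays moved. The work goes in short steps, Python scripts to look and compute and a tool call to move; the robot and the scene stay as the last step left them, time stands still between calls to the robot, and variables do not carry over. Pictures are saved under pics/ and viewed, and the job is handed in when it is done.

Besides the shell and the picture viewer there is one more tool, called as name([rows], argument=value, ...), one row to a line, values as JSON. play_rows: Moves the arm, as the interface text tells. Its arguments: {"type":"object","properties":{"commands":{"type":"array"},"claw":{"type":"number"},"force":{"type":"number"}},"required":["commands"]}

```bash
mkdir -p pics; cat > h.py <<'E'
import numpy as np, cv2
from station import sensors, read_camera, bot
def cam(n):
    return read_camera(n)
def w2c(c):
    R,_=cv2.Rodrigues(np.array(c["rvec"],float)); return R,np.array(c["tvec"],float).reshape(3)
def ray(c,u,v):
    R,t=w2c(c); d=R.T@np.array([(u-c["cx"])/c["fx"],(v-c["cy"])/c["fy"],1.]); return -R.T@t,d
def onplane(c,u,v,z):
    o,d=ray(c,u,v); return o+d*(z-o[2])/d[2]
def cloud(c):
    R,t=w2c(c); h,w=c["depth"].shape; u,v=np.meshgrid(np.arange(w),np.arange(h)); z=c["depth"].astype(float)
    P=np.stack([(u-c["cx"])/c["fx"]*z,(v-c["cy"])/c["fy"]*z,z],-1); return (P-t)@R
E
python3 - <<'E'
from h import *
s=sensors.get_obs(); print(s)
for n in ("scene","top","wrist"):
    c=cam(n); cv2.imwrite(f"pics/{n}0.png",c["frame"]); print(n,c["fx"],c["cx"],c["cy"],c.get("rvec"),c.get("tvec"),c.get("T_tool_cam"))
    np.save(n+"0.npy",c,allow_pickle=True)
E
```

```text
{'t': 0.0, 'q': array([ 1.01591994,  0.47782063,  0.02235358,  1.5564359 , -0.01149804,
        1.10929188, -0.08310515]), 'joint_vel': array([ 0.00108701, -0.00148213, -0.00087834, -0.00064087, -0.00047861,
        0.0007809 ,  0.00022856]), 'joint_torque': array([ 1.06214429e-05, -5.96446931e+01,  1.60798732e+00, -2.81203687e+01,
        1.24658074e-02,  9.39450605e-03, -1.25407081e-05]), 'eef_pos': array([ 0.29152721, -0.60850373,  0.40371849]), 'tool_rot': array([-8.72183779e-04,  9.75151464e-01,  2.21537327e-01, -2.72223984e-04]), 'contact_force': array([0.05725688, 0.52437421, 0.53728038]), 'torque': array([-0.00528153, -0.02252465,  0.02636596]), 'gripper_width': 1.0034721781745202}
scene 451.6806778291555 260.96066889935105 199.17150720091132 [ 1.39603411 -2.35623554  0.72482258] [0.34724725 0.4514935  1.23200169] None
top 430.9818465661914 256.3226501267614 191.41199139255704 [ 2.16545005 -2.02058366  0.2248037 ] [0.04878255 0.60167164 1.0018879 ] None
wrist 281.5744815690706 256.73092710748244 193.3622068291058 None None [[-7.04054179e-04 -9.46364656e-01 -3.23099740e-01  8.23588477e-02]
 [ 9.99999636e-01 -5.10561102e-04 -6.83618444e-04 -8.24617310e-04]
 [ 4.81990174e-04 -3.23100104e-01  9.46364671e-01  3.04364702e-02]
 [ 0.00000000e+00  0.00000000e+00  0.00000000e+00  1.00000000e+00]]
```

View pics/scene0.png

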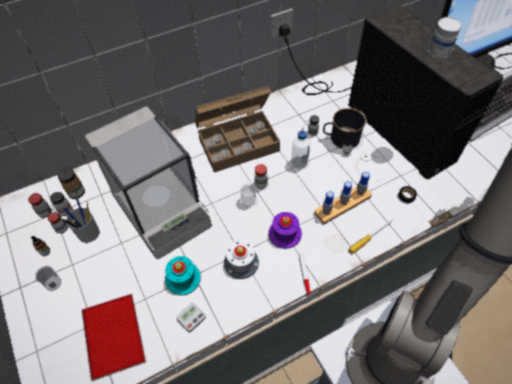

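View pics/top0.png

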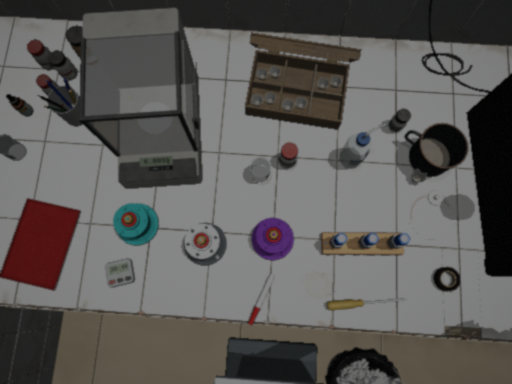

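View pics/wrist0.png

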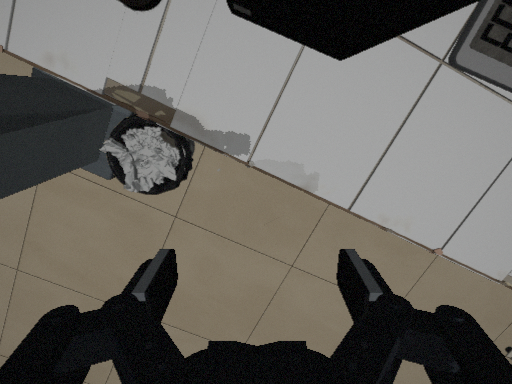

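The scene camera shows the steel vessel at about (241,258), between the teal decoy and the purple one, and the rack at about (343,203). In the top view the vessel is at (204,242), the rack at (362,243), the beaker at (260,170) and the red-capped bottle at (289,153).

```bash
python3 - <<'E'
from h import *
for n in ("scene","top"):
    c=np.load(n+"0.npy",allow_pickle=True).item()
    x0,y0,x1,y1=(210,165,400,290) if n=="scene" else (170,200,430,290)
    im=c["frame"][y0:y1,x0:x1]; cv2.imwrite(f"pics/{n}z.png",cv2.resize(im,None,fx=3 if n=="top" else 4,fy=3 if n=="top" else 4,interpolation=cv2.INTER_CUBIC))
    P=cloud(c); hsv=cv2.cvtColor(c["frame"],cv2.COLOR_BGR2HSV)
    print(n,"cam pos",ray(c,0,0)[0])
    # blue tops
    m=cv2.inRange(hsv,(100,90,40),(130,255,255))
    k,l,st,ce=cv2.connectedComponentsWithStats(m)
    for i in range(1,k):
        if st[i,4]>25:
            q=P[(l==i)&(c["depth"]>0)]; print("blue",st[i],ce[i].round(1),np.median(q,0).round(3),q[:,2].max().round(3))
    m=cv2.inRange(hsv,(8,60,100),(25,255,255)); k,l,st,ce=cv2.connectedComponentsWithStats(m)
    for i in range(1,k):
        if st[i,4]>60:
            q=P[(l==i)]; print("wood",st[i],np.median(q,0).round(3))
    m=cv2.inRange(hsv,(0,130,80),(7,255,255))|cv2.inRange(hsv,(173,130,80),(180,255,255)); k,l,st,ce=cv2.connectedComponentsWithStats(m)
    for i in range(1,k):
        if st[i,4]>25:
            q=P[(l==i)]; print("red",st[i],ce[i].round(1),np.median(q,0).round(3))
E
```

```text
scene cam pos [-0.12202333  0.45275729  1.27372538]
blue [447   0  31  15 204] [460.1   5. ] [ 0.83  -0.858  0.343] 0.382
blue [464  30  48  25 369] [489.6  42.6] [ 0.808 -1.104  0.113] 0.145
blue [433  37  22  10  72] [442.8  43. ] [ 0.604 -0.54   0.442] 0.451
blue [298 131   9   8  54] [301.9 134.6] [ 0.717 -0.152  0.154] 0.166
blue [360 174  10  12  65] [363.9 179.9] [ 0.49  -0.25   0.105] 0.124
blue [343 183   9  12  65] [346.3 189.2] [ 0.486 -0.178  0.107] 0.124
blue [325 194   9  12  65] [328.4 199.5] [ 0.48  -0.107  0.107] 0.126
blue [ 63 208  19  18  50] [ 71.  215.4] [0.822 0.618 0.094] 0.135
wood [197  87  74  26 528] [0.917 0.002 0.217]
wood [199 105  62  24 329] [ 0.99  -0.005  0.071]
wood [245 123  34  29 249] [ 0.872 -0.075  0.007]
wood [223 128  24  18 199] [ 0.949 -0.008  0.006]
wood [199 130  47  33 205] [0.891 0.084 0.025]
wood [315 187  57  36 642] [ 0.48  -0.172  0.022]
wood [349 235  23  18 163] [ 0.338 -0.141  0.02 ]
wood [ 452  264   60  120 4842] [-0.038 -0.743 -0.794]
wood [412 287  12  12  65] [ 0.279 -0.606 -0.793]
wood [ 254  351   69   33 1155] [ 0.252  0
[... 689 characters left out ...]
 [334 234  11  11  41] [337.5 240.5] [ 0.483 -0.105  0.116] 0.123
blue [397 234  11  11  39] [400.5 240.2] [ 0.491 -0.25   0.118] 0.123
wood [346 233  22   8  91] [ 0.512 -0.162  0.022]
wood [377 233  22   6  78] [ 0.518 -0.242  0.022]
wood [323 243  81  12 448] [ 0.474 -0.185  0.022]
wood [329 300  35  10 205] [ 0.34  -0.144  0.022]
red [282 150  14   7  45] [288.5 152.9] [0.696 0.015 0.089]
red [   6  203   70   82 3499] [ 41.2 242.4] [0.439 0.633 0.009]
red [122 213  14  14  71] [128.9 219.3] [0.503 0.393 0.082]
red [267 228  14  14  84] [273.3 234.5] [0.492 0.042 0.082]
red [194 233  15  15  69] [201.1 240.1] [0.465 0.212 0.082]
red [249 307  10  18  77] [253.2 315.5] [0.298 0.077 0.015]
```

```bash
ls pics
```

```text
scene0.png
scenez.png
top0.png
topz.png
wrist0.png
```

View pics/topz.png

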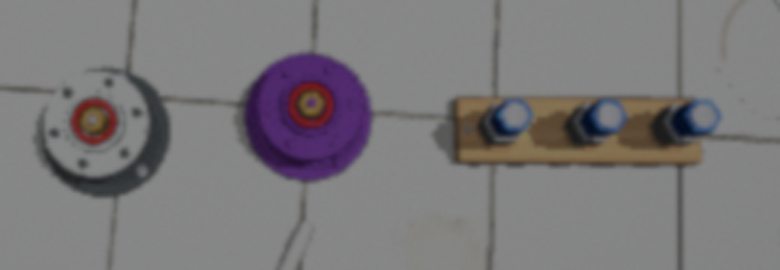

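View pics/scenez.png

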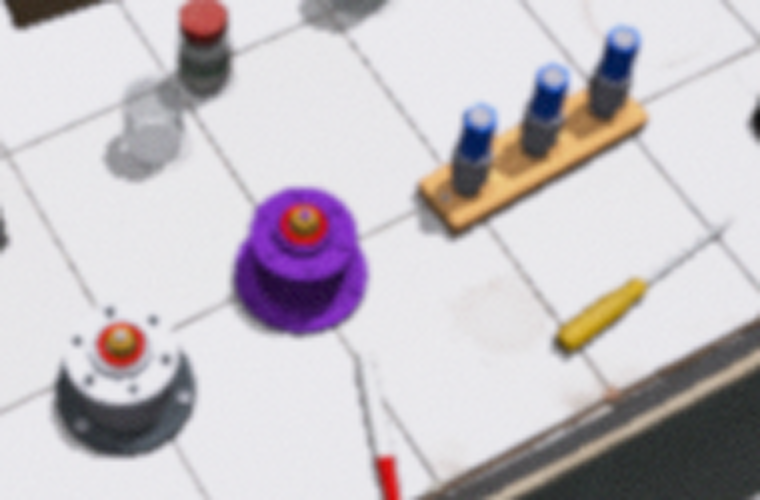

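The top view confirms three sockets on the rack, roughly along world y, and the steel vessel's brass nut inside its red ring. Next I'll triangulate these points.

```bash
cat >> h.py <<'E'
def tri(cs,uvs):
    A=np.zeros((3,3));b=np.zeros(3);L=[]
    for c,(u,v) in zip(cs,uvs):
        o,d=ray(c,u,v); d=d/np.linalg.norm(d); M=np.eye(3)-np.outer(d,d); A+=M;b+=M@o; L.append((o,M))
    x=np.linalg.solve(A,b); return x,[np.linalg.norm(M@(x-o)) for o,M in L]
E
python3 - <<'E'
from h import *
S=np.load("scene0.npy",allow_pickle=True).item();T=np.load("top0.npy",allow_pickle=True).item()
# socket tops: plane z=.121: grey-ish top points by depth
for n,c in (("scene",S),("top",T)):
    P=cloud(c)
    for y in (-.105,-.177,-.25):
        m=(abs(P[...,2]-.121)<.006)&(abs(P[...,1]-y)<.03)&(abs(P[...,0]-.488)<.03)
        vu=np.argwhere(m).mean(0); print(n,"top px",vu[::-1].round(2),m.sum(),onplane(c,vu[1],vu[0],.121).round(4))
    m=(abs(P[...,2]-.070)<.006)&(np.hypot(P[...,0]-.465,P[...,1]-.213)<.055)
    cn,_=cv2.findContours(m.astype(np.uint8),cv2.RETR_EXTERNAL,cv2.CHAIN_APPROX_NONE); cn=max(cn,key=cv2.contourArea)
    q=np.array([onplane(c,*p[0],.070)[:2] for p in cn],np.float32); print(n,"lid",cv2.minEnclosingCircle(q))
    hsv=cv2.cvtColor(c["frame"],cv2.COLOR_BGR2HSV)
    m=(cv2.inRange(hsv,(0,120,60),(8,255,255))|cv2.inRange(hsv,(172,120,60),(180,255,255)))>0
    m&=np.hypot(P[...,0]-.465,P[...,1]-.213)<.05
    cn,_=cv2.findContours(m.astype(np.uint8),cv2.RETR_EXTERNAL,cv2.CHAIN_APPROX_NONE); cn=max(cn,key=cv2.contourArea)
    q=np.array([onplane(c,*p[0],.082)[:2] for p in cn],np.float32); print(n,"ring",cv2.minEnclosingCircle(q))
    # rack top
    m=(abs(P[...,2]-.022)<.006)&(abs(P[...,1]+.177)<.13)&(abs(P[...,0]-.488)<.06)
    m=m&(hsv[...,0]<28)&(hsv[...,0]>6)&(hsv[...,1]>60)
    q=np.array([onplane(c,u,v,.022)[:2] for v,u in np.argwhere(m)],np.float32); r=cv2.minAreaRect(q); print(n,"rack",r)
E
```

```text
scene top px [329.08 194.48] 50 [ 0.4882 -0.1129  0.121 ]
scene top px [347.42 184.48] 50 [ 0.4925 -0.185   0.121 ]
scene top px [364.98 175.  ] 49 [ 0.4965 -0.2558  0.121 ]
scene lid ((0.4651019871234894, 0.2148141711950302), 0.04409617930650711)
scene ring ((0.46574023365974426, 0.21325910091400146), 0.017256543040275574)
scene rack ((0.4895481765270233, -0.18237021565437317), (0.058102164417505264, 0.20589064061641693), 3.213063955307007)
top top px [341.29 237.93] 100 [ 0.4886 -0.1137  0.121 ]
top top px [372.62 238.18] 104 [ 0.493  -0.1855  0.121 ]
top top px [403.84 238.28] 100 [ 0.4977 -0.2569  0.121 ]
top lid ((0.46478715538978577, 0.21322482824325562), 0.04308631643652916)
top ring ((0.4656192362308502, 0.21389727294445038), 0.017231693491339684)
top rack ((0.49159908294677734, -0.18446698784828186), (0.05293259024620056, 0.2038745880126953), 3.957341194152832)
```

```bash
cat >> h.py <<'E'
def Rt(s):
    w,x,y,z=s["tool_rot"]; from scipy.spatial.transform import Rotation as Ro
    return Ro.from_quat([x,y,z,w]).as_matrix()
def to(goal,ang,s=None):
    """total tool-frame shift (in current tool axes, for straight shift w/o turn) and turn in deg for tool y at world angle ang"""
    s=s or sensors.get_obs(); R=Rt(s); d=R.T@(np.array(goal)-s["eef_pos"])
    a=np.degrees(np.arctan2(R[1,1],R[0,1])); t=(ang-a+180)%360-180
    print("t",s["t"],"pos",s["eef_pos"].round(4),"yang",a.round(2),"shift",d.round(4),"turn",(-t).round(2),"F",s["contact_force"].round(1),"w",s["gripper_width"].round(3),"tilt",R[:,2].round(3)); return d,-t
E
python3 - <<'E'
from h import *
S=np.load("scene0.npy",allow_pickle=True).item()
P=cloud(S); m=(P[...,2]>.06)&(P[...,1]<-.28)&(P[...,1]>-1)&(P[...,0]>.15)&(P[...,0]<1)&(S["depth"]>0)
q=P[m]
for z in np.arange(.06,.5,.06):
    k=q[(q[:,2]>z)&(q[:,2]<z+.06)]
    if len(k): print(z.round(2),len(k),np.percentile(k,[1,99],axis=0).round(3).tolist())
to((.4884,-.1133,.40),3.5)
E
```

```text
0.06 2152 [[0.432, -0.636, 0.061], [0.864, -0.288, 0.119]]
0.12 1839 [[0.433, -0.993, 0.121], [0.864, -0.463, 0.18]]
0.18 2110 [[0.432, -0.991, 0.181], [0.865, -0.463, 0.239]]
0.24 2385 [[0.433, -0.99, 0.241], [0.865, -0.464, 0.299]]
0.3 2797 [[0.432, -0.979, 0.301], [0.865, -0.464, 0.359]]
0.36 5590 [[0.435, -0.786, 0.361], [0.871, -0.466, 0.412]]
0.42 450 [[0.593, -0.579, 0.421], [0.652, -0.527, 0.478]]
0.48 291 [[0.596, -0.594, 0.48], [0.657, -0.53, 0.489]]Traceback (most recent call last):
  File "<stdin>", line 8, in <module>
  File "h.py", line 26, in to
    print("t",s["t"],"pos",s["eef_pos"].round(4),"yang",a.round(2),"shift",d.round(4),"turn",(-t).round(2),"F",s["contact_force"].round(1),"w",s["gripper_width"].round(3),"tilt",R[:,2].round(3)); return d,-t
                                                                                                                                               ^^^^^^^^^^^^^^^^^^^^^^^^
AttributeError: 'float' object has no attribute 'round'
```

play_rows([
  [0.01, -0.02, 0, 0],
  [0.02, -0.04, 0, 0],
  [0.02, -0.041, 0, 0],
  [0.02, -0.041, 0, 0],
  [0.02, -0.041, 0, 0],
  [0.015, -0.03, 0, 0],
  [0.035, -0.019, 0, 0],
  [0.037, -0.0195, 0, 0],
  [0.037, -0.0195, 0, 0],
  [0.037, -0.0195, 0, 0],
  [0.037, -0.0195, 0, 0],
  [0.037, -0.0195, 0, 0],
  [0.037, -0.0195, 0, 0],
  [0.025, -0.013, 0, 0],
  [0.01, -0.006, 0, 0],
])

```text
t: 1.65
eef_pos: [0.492, -0.1025, 0.4047]
tool_rot: [-0.0, 0.975, 0.224, 0.0]
contact_force: [0.8, -0.1, -0.3]
gripper_width: 1.004
```

play_rows([
  [0, 0, 0, -8.5],
  [0, 0, 0, -8.5],
  [0, 0, 0, -8.5],
  [0, 0, 0, -8.5],
  [0, 0, 0, -8.5],
  [0, 0, 0, -8.5],
  [0, 0, 0, -8.5],
  [0, 0, 0, -8.4],
  [0, 0, 0, 0],
  [0, 0, 0, 0],
])

```text
t: 2.65
eef_pos: [0.4903, -0.1062, 0.4045]
tool_rot: [-0.0, 0.687, 0.727, -0.0]
contact_force: [0.1, -0.1, 0.2]
gripper_width: 1.0
```

```bash
sed -i 's/s\["gripper_width"\].round(3)/round(float(s["gripper_width"]),3)/; s/(-t).round(2)/round(float(-t),2)/' h.py
cat >> h.py <<'E'
def wcam():
    s=sensors.get_obs(); c=read_camera("wrist"); R=Rt(s); Tc=np.array(c["T_tool_cam"])
    Rc=R@Tc[:3,:3]; p=R@Tc[:3,3]+s["eef_pos"]
    c["rvec"]=cv2.Rodrigues(Rc.T)[0]; c["tvec"]=-Rc.T@p; return c
def proj(c,X):
    R,t=w2c(c); q=R@np.array(X)+t; return q[0]/q[2]*c["fx"]+c["cx"],q[1]/q[2]*c["fy"]+c["cy"]
E
python3 - <<'E'
from h import *
to((.4884,-.1133,.256),3.5)
c=wcam(); cv2.imwrite("pics/w1.png",c["frame"]); np.save("w1.npy",c,allow_pickle=True)
P=cloud(c)
for y in (-.1133,-.185,-.256):
    m=(abs(P[...,2]-.121)<.005)&(abs(P[...,1]-y)<.03)&(abs(P[...,0]-.49)<.03)
    if m.sum()<20: continue
    q=P[m]; print(m.sum(),q.mean(0).round(4),"px",np.argwhere(m).mean(0)[::-1].round(1), cv2.minAreaRect(q[:,:2].astype(np.float32)))
    vu=np.argwhere(m).mean(0); print(onplane(c,vu[1],vu[0],.121))
E
```

```text
t 2.65 pos [ 0.4903 -0.1062  0.4045] yang 3.2 shift [-0.007  -0.0022  0.1485] turn -0.3 F [ 0.1 -0.1  0.2] w 1.0 tilt [-0.001 -0.    -1.   ]
553 [ 0.4886 -0.1139  0.1214] px [256.  198.4] ((0.4886131286621094, -0.11496405303478241), (0.02311302348971367, 0.027378950268030167), 3.2440361976623535)
[ 0.48859777 -0.11401396  0.121     ]
455 [ 0.4931 -0.1852  0.1212] px [256.6 263.1] ((0.4933360815048218, -0.1858745962381363), (0.02757132053375244, 0.02392580546438694), 87.04113006591797)
[ 0.49311851 -0.18531533  0.121     ]
377 [ 0.4974 -0.2564  0.121 ] px [257.  318.2] ((0.49754273891448975, -0.258459210395813), (0.0226278156042099, 0.027375591918826103), 3.374105453491211)
[ 0.49744542 -0.25635123  0.121     ]
```

View pics/w1.png

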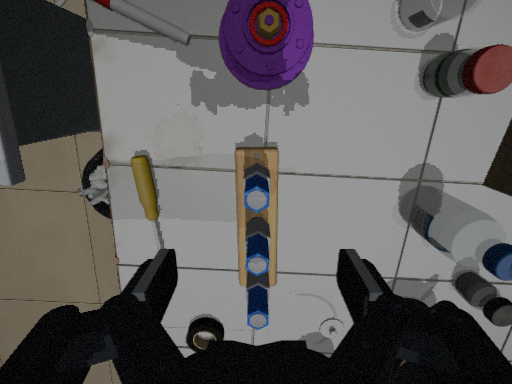

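The wrist view shows the three socket tops in line at (256,198), (257,263) and (257,318). All agree with the fixed cameras to within 1 mm, and the flats are at 3.2°. Now I'll grasp the left socket.

play_rows([
  [-0.0074, -0.0022, 0.02, 0],
  [0, 0, 0.03, 0],
  [0, 0, 0.03, 0],
  [0, 0, 0.03, 0],
  [0, 0, 0.02, 0],
  [0, 0, 0.0125, 0],
  [0, 0, 0.006, 0],
  [0, 0, 0, 0],
], claw=0.0854)

```text
t: 3.5
eef_pos: [0.489, -0.1129, 0.256]
tool_rot: [-0.0, 0.685, 0.728, -0.0]
contact_force: [0.4, 0.1, -0.3]
gripper_width: 1.0
```

play_rows([
  [0, 0, 0, 0],
  [0, 0, 0, 0],
  [0, 0, 0, 0],
  [0, 0, 0, 0],
  [0, 0, 0, 0],
  [0, 0, 0, 0],
  [0, 0, 0, 0],
], claw=0.015, force=60)

```text
t: 4.2
eef_pos: [0.4892, -0.1129, 0.2566]
tool_rot: [0.0, 0.685, 0.728, 0.0]
contact_force: [1.1, 0.2, 4.6]
gripper_width: 0.275
```

```bash
python3 - <<'E'
from h import *
to((.4885,-.1137,.256),3.2)
c=wcam(); cv2.imwrite("pics/w2.png",c["frame"])
E
```

```text
t 4.2 pos [ 0.4892 -0.1129  0.2566] yang 3.5 shift [-0.0007 -0.0008  0.0006] turn 0.3 F [1.1 0.2 4.6] w 0.275 tilt [ 0.001 -0.    -1.   ]
```

View pics/w2.png

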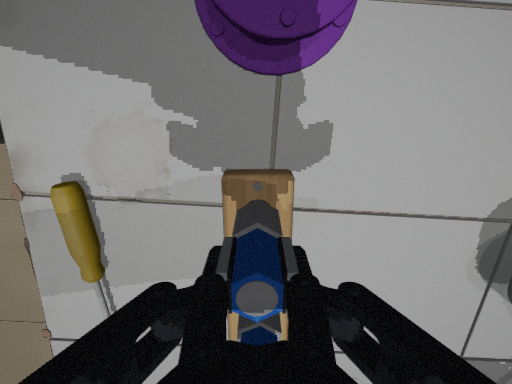

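play_rows([
  [0, 0, -0.01, 0],
  [0, 0, -0.02, 0],
  [0, 0, -0.03, 0],
  [0, 0, -0.03, 0],
  [0, 0, -0.025, 0],
  [0, 0, -0.01, 0],
  [0.015, 0, 0, 0],
  [0.03, 0, 0, 0],
  [0.04, 0, 0, 0],
  [0.045, 0, 0, 0],
  [0.045, 0, 0, 0],
  [0.04, 0, 0, 0],
  [0.03, 0, 0, 0],
  [0.015, 0, 0, 0],
  [0, 0, 0, 0],
  [0, 0, 0, 0],
])

```text
t: 5.85
eef_pos: [0.4723, 0.1467, 0.3799]
tool_rot: [-0.001, 0.685, 0.729, -0.001]
contact_force: [-0.1, -0.8, -1.8]
gripper_width: 0.269
```

```bash
cat > nut.py <<'E'
from h import *
import sys
def nut(tag):
    to((.4652,.2138,.38),3.5)
    c=wcam(); cv2.imwrite(f"pics/{tag}.png",c["frame"]); np.save(tag+".npy",c,allow_pickle=True)
    hsv=cv2.cvtColor(c["frame"],cv2.COLOR_BGR2HSV); u,v=map(int,proj(c,(.4652,.2138,.092))); print("pred px",u,v)
    z=c["frame"][max(0,v-60):v+60,max(0,u-60):u+60]; cv2.imwrite(f"pics/{tag}z.png",cv2.resize(z,None,fx=5,fy=5,interpolation=cv2.INTER_CUBIC))
    print(hsv[v-14:v+15:4,u-14:u+15:4].tolist())
    P=cloud(c)
    m=(abs(P[...,2]-.092)<.0025)&(np.hypot(P[...,0]-.4652,P[...,1]-.2138)<.02)
    m2=(cv2.inRange(hsv,(0,130,50),(8,255,255))|cv2.inRange(hsv,(172,130,50),(180,255,255)))>0
    m2&=np.hypot(P[...,0]-.4652,P[...,1]-.2138)<.03
    cn,_=cv2.findContours(m2.astype(np.uint8),cv2.RETR_EXTERNAL,cv2.CHAIN_APPROX_NONE); cn=max(cn,key=cv2.contourArea)
    q=np.array([onplane(c,*p[0],.082)[:2] for p in cn],np.float32); print("ring",cv2.minEnclosingCircle(q),"fit",cv2.fitEllipse(q))
    m3=(abs(P[...,2]-.070)<.004)&(np.hypot(P[...,0]-.4652,P[...,1]-.2138)<.055)
    cn,_=cv2.findContours(m3.astype(np.uint8),cv2.RETR_EXTERNAL,cv2.CHAIN_APPROX_NONE); cn=max(cn,key=cv2.contourArea)
    q=np.array([onplane(c,*p[0],.070)[:2] for p in cn],np.float32); print("lid",cv2.minEnclosingCircle(q),cv2.fitEllipse(q))
    if m.sum()>20:
        q=P[m]; print("nut",m.sum(),q.mean(0).round(4))
        # hex phase by 6-fold harmonic of contour
if __name__=="__main__": nut(sys.argv[1])
E
python3 nut.py w3
```

```text
t 5.85 pos [0.4723 0.1467 0.3799] yang 3.56 shift [ 0.0675 -0.0029 -0.0002] turn 0.06 F [-0.1 -0.8 -1.8] w 0.269 tilt [-0.003 -0.001 -1.   ]
pred px 255 116
[[[110, 13, 114], [2, 227, 119], [2, 224, 117], [0, 98, 96], [171, 44, 82], [1, 160, 97], [1, 210, 118], [1, 218, 116]], [[179, 131, 113], [3, 229, 117], [109, 14, 142], [20, 162, 77], [21, 166, 83], [19, 101, 81], [111, 13, 134], [1, 207, 116]], [[1, 212, 118], [116, 16, 128], [19, 160, 75], [21, 162, 112], [20, 166, 114], [20, 160, 115], [20, 159, 85], [177, 27, 96]], [[1, 210, 120], [18, 76, 77], [20, 162, 115], [21, 146, 98], [105, 5, 112], [21, 153, 108], [20, 163, 100], [105, 15, 135]], [[3, 228, 121], [105, 5, 109], [21, 165, 111], [38, 10, 99], [60, 2, 107], [21, 48, 90], [21, 155, 117], [90, 4, 123]], [[3, 248, 115], [128, 8, 123], [19, 152, 106], [21, 164, 112], [17, 56, 91], [20, 156, 116], [21, 168, 91], [0, 71, 75]], [[1, 172, 111], [3, 246, 116], [15, 81, 69], [22, 177, 88], [20, 161, 108], [20, 150, 95], [120, 9, 108], [0, 219, 119]], [[110, 17, 88], [4, 237, 115], [0, 215, 122], [1, 149, 82], [2, 79, 94], [179, 217, 80], [1, 201, 123], [2, 203, 113]]]
ring ((0.46611732244491577, 0.2132948637008667), 0.017480967566370964) fit ((0.4661901295185089, 0.21329112350940704), (0.033750493079423904, 0.034009795635938644), 0.6553062200546265)
lid ((0.4660571813583374, 0.21326543390750885), 0.04270998015999794) ((0.46600091457366943, 0.2131936401128769), (0.08412668853998184, 0.0842551738023758), 174.6996307373047)
nut 317 [0.466  0.2133 0.092 ]
```

View pics/w3.png

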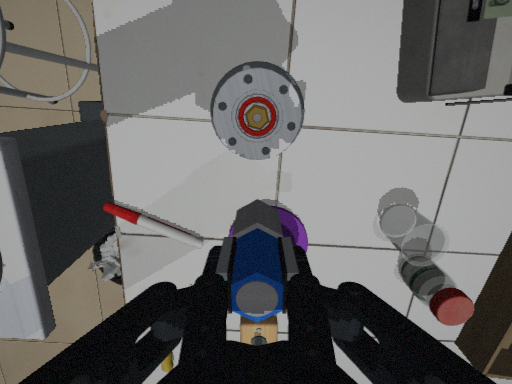

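View pics/w3z.png

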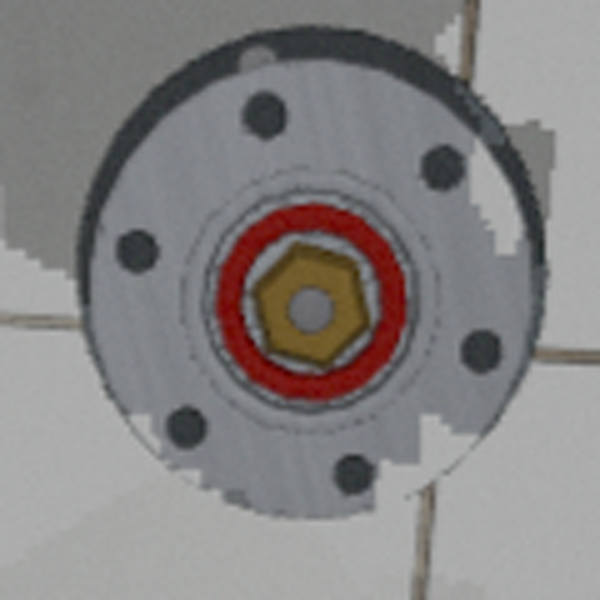

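```bash
python3 - <<'E'
from h import *
c=np.load("w3.npy",allow_pickle=True).item()
P=cloud(c);hsv=cv2.cvtColor(c["frame"],cv2.COLOR_BGR2HSV)
m=(cv2.inRange(hsv,(12,90,50),(30,255,255))>0)&(np.hypot(P[...,0]-.466,P[...,1]-.2133)<.018)
cn,_=cv2.findContours(m.astype(np.uint8),cv2.RETR_EXTERNAL,cv2.CHAIN_APPROX_NONE); cn=max(cn,key=cv2.contourArea)
for z in (.092,.087):
    q=np.array([onplane(c,*p[0],z)[:2] for p in cn]); ctr,_=cv2.minEnclosingCircle(q.astype(np.float32)); d=q-q.mean(0); a=np.arctan2(d[:,1],d[:,0]); r=np.hypot(*d.T)
    # resample evenly
    g=np.linspace(-np.pi,np.pi,360,endpoint=False); o=np.argsort(a); rr=np.interp(g,a[o],r[o],period=2*np.pi)
    F=(rr*np.exp(-6j*g)).mean(); print(z,ctr,q.mean(0),"corner ang mod60",np.degrees(-np.angle(F)/6 if 0 else np.angle((rr*np.exp(6j*g)).mean())/6)%60,abs(F)*2,"r",r.min(),r.max())
    print(cv2.approxPolyDP(cn,2,True).reshape(-1,2).tolist())
E
```

```text
0.092 (0.4660171568393707, 0.21330228447914124) [0.46636718 0.21364649] corner ang mod60 47.06350212538093 0.0005900978163961505 r 0.00857780751077675 0.010928452228049678
[[253, 105], [246, 113], [248, 125], [260, 129], [268, 121], [264, 107]]
0.087 (0.466022789478302, 0.2129744291305542) [0.46637961 0.21332531] corner ang mod60 47.06350212538088 0.0006015612414224575 r 0.008744442686433563 0.011140751764311225
[[253, 105], [246, 113], [248, 125], [260, 129], [268, 121], [264, 107]]
```

The wrist view puts the nut at (257,117), which is (0.4660, 0.2133) in world, with the top at 0.092 as it should be. Its flats are at about 16.5–17° modulo 60.

play_rows([
  [0.0177, -0.0016, 0, -4],
  [0.025, 0, 0, 0],
  [0.019, 0, 0, 0],
  [0.006, 0, 0, -5],
  [0, 0, 0, -4],
  [0, 0, 0.015, 0],
  [0, 0, 0.025, 0],
  [0, 0, 0.012, 0],
  [0, 0, 0, 0],
  [0, 0, 0, 0],
])

```text
t: 6.9
eef_pos: [0.464, 0.2138, 0.3291]
tool_rot: [-0.0, 0.598, 0.801, -0.0]
contact_force: [0.0, 0.0, -1.3]
gripper_width: 0.277
```

```bash
python3 - <<'E'
from h import *
to((.4665,.2142,.3196),16.5)
for n in ("wrist","scene"):
    c=wcam() if n=="wrist" else read_camera(n); f=c["frame"]
    if n=="scene": f=cv2.resize(f[170:300,180:330],None,fx=4,fy=4,interpolation=cv2.INTER_CUBIC)
    cv2.imwrite(f"pics/{n}4.png",f)
E
```

```text
t 6.9 pos [0.464  0.2138 0.3291] yang 16.48 shift [-0.0004  0.0025  0.0095] turn -0.02 F [ 0.   0.  -1.3] w 0.277 tilt [-0.001  0.    -1.   ]
```

View pics/wrist4.png

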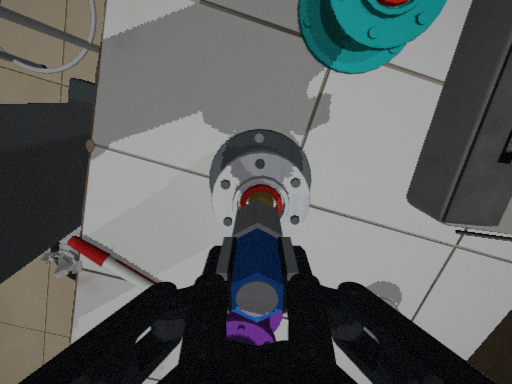

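View pics/scene4.png

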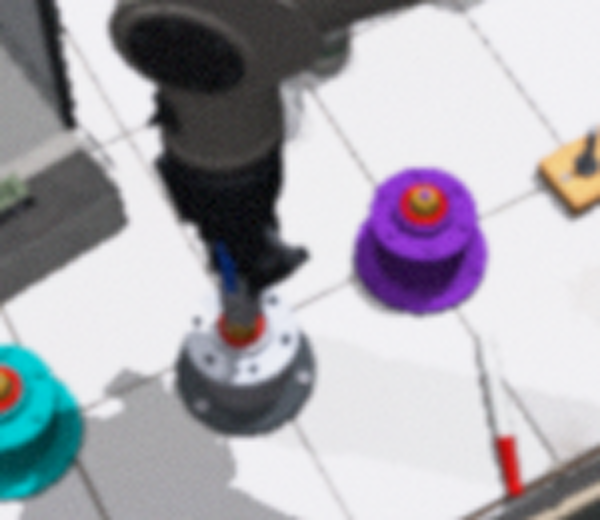

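play_rows([
  [-0.0004, 0.0025, 0.0, 0],
  [0, 0, 0.005, 0],
  [0, 0, 0.005, 0],
  [0, 0, 0.004, 0],
  [0, 0, 0.002, 0],
  [0, 0, 0.002, 0],
  [0, 0, 0.002, 0],
  [0, 0, 0, 0],
])

```text
t: 7.8
eef_pos: [0.4663, 0.2145, 0.3114]
tool_rot: [0.001, 0.598, 0.801, -0.001]
contact_force: [-8.3, -5.2, 24.8]
gripper_width: 0.272
```

```bash
python3 - <<'E'
from h import *
to((.4665,.2142,.3196),16.5)
E
```

```text
t 7.8 pos [0.4663 0.2145 0.3114] yang 16.49 shift [-0.0004  0.0001 -0.0082] turn -0.01 F [-8.3 -5.2 24.8] w 0.272 tilt [ 0.001 -0.002 -1.   ]
```

play_rows([
  [0, 0, -0.003, 0],
  [-0.0003, -0.0017, 0, 0],
  [0, 0, 0.002, 0],
  [0, 0, 0.001, 0],
  [0, 0, 0.001, 0],
  [0, 0, 0, 0],
])

```text
t: 8.4
eef_pos: [0.4649, 0.2141, 0.3114]
tool_rot: [0.001, 0.598, 0.801, -0.0]
contact_force: [-10.4, -6.4, 36.5]
gripper_width: 0.27
```

```bash
python3 - <<'E'
from h import *
to((.4665,.2142,.3196),16.5)
c=read_camera("scene"); f=c["frame"]; f=cv2.resize(f[220:290,200:290],None,fx=7,fy=7,interpolation=cv2.INTER_CUBIC)
cv2.imwrite("pics/scene5.png",f)
E
```

```text
t 8.4 pos [0.4649 0.2141 0.3114] yang 16.48 shift [-0.0004  0.0015 -0.0082] turn -0.02 F [-10.4  -6.4  36.5] w 0.27 tilt [ 0.002 -0.002 -1.   ]
```

View pics/scene5.png

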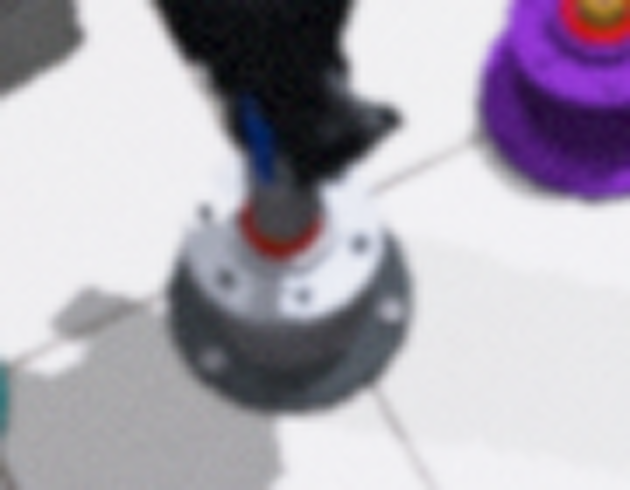

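Shifting it 1.5 mm sideways left the stop height the same, with the mouth at 0.0918, right at the nut's top. A fitting bore would still have slid on at both positions, so this socket is too small. I'll hang it back on the left peg.

play_rows([
  [0, 0, -0.01, 0],
  [0, 0, -0.03, 0],
  [0, 0, -0.029, 0],
  [0, 0, 0, 5],
  [0, 0, 0, 8],
  [-0.015, 0, 0, 0],
  [-0.03, 0, 0, 0],
  [-0.045, 0, 0, 0],
  [-0.048, 0.0043, 0, 0],
  [-0.048, 0, 0, 0],
  [-0.048, 0, 0, 0],
  [-0.045, 0, 0, 0],
  [-0.03, 0, 0, 0],
  [-0.0138, 0, 0, 0],
  [-0.005, 0, 0, 0],
  [0, 0, 0, 0],
  [0, 0, 0, 0],
])

```text
t: 10.15
eef_pos: [0.4893, -0.1117, 0.3771]
tool_rot: [-0.0, 0.684, 0.729, 0.0]
contact_force: [-0.5, -0.2, -0.0]
gripper_width: 0.274
```

```bash
python3 - <<'E'
from h import *
to((.4892,-.1129,.2566),3.5)
c=wcam(); cv2.imwrite("pics/w6.png",c["frame"]); print(proj(c,(.4885,-.1137,.077)))
E
```

```text
t 10.15 pos [ 0.4893 -0.1117  0.3771] yang 3.66 shift [-0.0013 -0.0002  0.1205] turn 0.16 F [-0.5 -0.2 -0. ] w 0.274 tilt [ 0.     0.001 -1.   ]
(np.float64(257.06568371680305), np.float64(187.63813428146423))
```

View pics/w6.png

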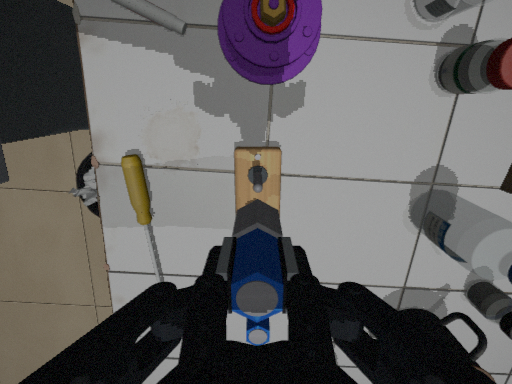

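play_rows([
  [-0.0013, -0.0002, 0, 0],
  [0, 0, 0.02, 0],
  [0, 0, 0.03, 0],
  [0, 0, 0.02, 0],
  [0, 0, 0.005, 0],
  [0, 0, 0, 0],
  [0, 0, 0, 0],
])

```text
t: 10.9
eef_pos: [0.4896, -0.1146, 0.3032]
tool_rot: [0.001, 0.685, 0.729, 0.0]
contact_force: [-0.5, -0.2, -1.6]
gripper_width: 0.27
```

```bash
python3 - <<'E'
from h import *
to((.4892,-.1129,.2566),3.5)
E
```

```text
t 10.9 pos [ 0.4896 -0.1146  0.3032] yang 3.53 shift [ 0.0017 -0.0004  0.0466] turn 0.03 F [-0.5 -0.2 -1.6] w 0.27 tilt [ 0.002 -0.    -1.   ]
```

play_rows([
  [0.0016, -0.0004, 0, 0],
  [0, 0, 0.01, 0],
  [0, 0, 0.01, 0],
  [0, 0, 0.005, 0],
  [0, 0, 0, 0],
])

```text
t: 11.4
eef_pos: [0.4881, -0.1133, 0.2761]
tool_rot: [-0.001, 0.685, 0.728, -0.001]
contact_force: [-0.8, -0.1, -1.0]
gripper_width: 0.266
```

```bash
python3 - <<'E'
from h import *
to((.4892,-.1129,.2566),3.5)
E
```

```text
t 11.4 pos [ 0.4881 -0.1133  0.2761] yang 3.5 shift [0.0003 0.0012 0.0195] turn 0.0 F [-0.8 -0.1 -1. ] w 0.266 tilt [-0.002  0.    -1.   ]
```

play_rows([
  [0.0003, 0.0008, 0.003, 0],
  [0, 0, 0.005, 0],
  [0, 0, 0.005, 0],
  [0, 0, 0.004, 0],
  [0, 0, 0, 0],
])

```text
t: 11.9
eef_pos: [0.4892, -0.1129, 0.2597]
tool_rot: [-0.0, 0.685, 0.728, -0.0]
contact_force: [-0.3, 0.1, -1.2]
gripper_width: 0.271
```

```bash
python3 - <<'E'
from h import *
to((.4892,-.1129,.2566),3.5)
E
```

```text
t 11.9 pos [ 0.4892 -0.1129  0.2597] yang 3.51 shift [ 0.     -0.      0.0031] turn 0.01 F [-0.3  0.1 -1.2] w 0.271 tilt [-0.  0. -1.]
```

play_rows([
  [0, 0, 0.0025, 0],
  [0, 0, 0, 0],
  [0, 0, 0, 0],
])

```text
t: 12.2
eef_pos: [0.4893, -0.113, 0.2577]
tool_rot: [0.0, 0.685, 0.728, -0.0]
contact_force: [-0.1, 0.4, -1.2]
gripper_width: 0.271
```

play_rows([
  [0, 0, 0, 0],
  [0, 0, 0, 0],
  [0, 0, 0, 0],
  [0, 0, 0, 0],
  [0, 0, 0, 0],
  [0, 0, 0, 0],
], claw=0.0854)

```text
t: 12.8
eef_pos: [0.4893, -0.113, 0.2577]
tool_rot: [0.0, 0.685, 0.728, 0.0]
contact_force: [-0.4, -0.5, 0.9]
gripper_width: 0.998
```

play_rows([
  [0, 0, -0.02, 0],
  [0, 0, -0.03, 0],
  [0, 0, -0.03, 0],
  [-0.02, 0, -0.01, 0],
  [-0.032, 0, 0, 0],
  [-0.02, 0, 0, 0],
  [0, 0, 0, 0],
  [0, 0, 0, 0],
])

```text
t: 13.6
eef_pos: [0.4936, -0.1847, 0.3475]
tool_rot: [-0.0, 0.685, 0.728, 0.0]
contact_force: [-0.6, 1.7, -0.2]
gripper_width: 0.999
```

```bash
python3 - <<'E'
from h import *
to((.4937,-.1845,.2566),3.5)
c=wcam(); cv2.imwrite("pics/w7.png",c["frame"])
P=cloud(c)
for y in (-.1133,-.185,-.256):
    m=(abs(P[...,2]-.121)<.005)&(abs(P[...,1]-y)<.03)&(abs(P[...,0]-.49)<.03)
    if m.sum()<20: continue
    q=P[m]; vu=np.argwhere(m).mean(0); print(m.sum(),q.mean(0).round(4),cv2.minAreaRect(q[:,:2].astype(np.float32))[2],onplane(c,vu[1],vu[0],.121).round(4))
E
```

```text
t 13.6 pos [ 0.4936 -0.1847  0.3475] yang 3.46 shift [0.0002 0.0002 0.0909] turn -0.04 F [-0.6  1.7 -0.2] w 0.999 tilt [-0.  0. -1.]
1126 [ 0.4857 -0.1152  0.1215] 63.20045471191406 [ 0.4857 -0.1151  0.121 ]
862 [ 0.4933 -0.1857  0.1214] 88.43247985839844 [ 0.4933 -0.1858  0.121 ]
700 [ 0.4976 -0.2567  0.121 ] 3.578737735748291 [ 0.4976 -0.2566  0.121 ]
```

View pics/w7.png

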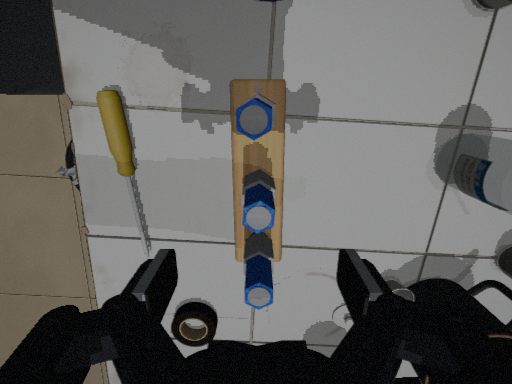

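The left socket is hanging again, with its top at (255,118), height 0.121 and a slight lean. Now the middle one, centred at (258,217).

play_rows([
  [-0.0003, -0.0002, 0.02, 0],
  [0, 0, 0.03, 0],
  [0, 0, 0.025, 0],
  [0, 0, 0.012, 0],
  [0, 0, 0.004, 0],
  [0, 0, 0, 0],
])

```text
t: 14.25
eef_pos: [0.4938, -0.1846, 0.2569]
tool_rot: [-0.0, 0.685, 0.729, 0.0]
contact_force: [-0.1, -0.6, -0.9]
gripper_width: 0.999
```

play_rows([
  [0, 0, 0, 0],
  [0, 0, 0, 0],
  [0, 0, 0, 0],
  [0, 0, 0, 0],
  [0, 0, 0, 0],
  [0, 0, 0, 0],
  [0, 0, 0, 0],
], claw=0.015, force=60)

```text
t: 14.95
eef_pos: [0.4938, -0.1852, 0.2571]
tool_rot: [0.0, 0.685, 0.728, 0.0]
contact_force: [-0.5, -0.2, 4.1]
gripper_width: 0.276
```

```bash
python3 - <<'E'
from h import *
to((.4937,-.1845,.2566),3.5)
E
```

```text
t 14.95 pos [ 0.4938 -0.1852  0.2571] yang 3.5 shift [ 0.0007 -0.      0.0005] turn -0.0 F [-0.5 -0.2  4.1] w 0.276 tilt [ 0.001 -0.    -1.   ]
```

play_rows([
  [0, 0, -0.01, 0],
  [0, 0, -0.02, 0],
  [0, 0, -0.03, 0],
  [0, 0, -0.03, 0],
  [0, 0, -0.025, 0],
  [0, 0, -0.008, 0],
  [0.015, 0, 0, 0],
  [0.03, 0, 0, 0],
  [0.045, 0, 0, 0],
  [0.048, -0.0028, 0, 0],
  [0.048, 0, 0, 0],
  [0.048, 0, 0, 0],
  [0.048, 0, 0, 0],
  [0.048, 0, 0, 0],
  [0.04, 0, 0, 0],
  [0.02, 0, 0, 0],
  [0.01, 0, 0, -6],
  [0, 0, 0, -7],
  [0, 0, 0, 0],
  [0, 0, 0, 0],
])

```text
t: 16.95
eef_pos: [0.4655, 0.2139, 0.3784]
tool_rot: [-0.001, 0.599, 0.8, -0.001]
contact_force: [0.8, -0.5, -1.6]
gripper_width: 0.275
```

```bash
python3 - <<'E'
from h import *
to((.4665,.2142,.3201),16.5)
c=wcam(); cv2.imwrite("pics/w8.png",c["frame"]);print(proj(c,(.466,.2133,.092)))
E
```

```text
t 16.95 pos [0.4655 0.2139 0.3784] yang 16.35 shift [-0.      0.0012  0.0583] turn -0.15 F [ 0.8 -0.5 -1.6] w 0.275 tilt [-0.002 -0.001 -1.   ]
(np.float64(258.9903162574627), np.float64(190.76943136564597))
```

View pics/w8.png

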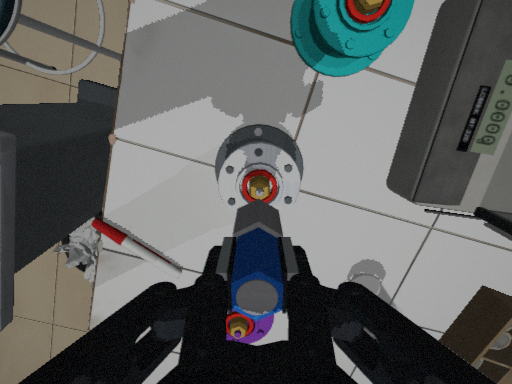

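The wrist view shows the nut straight ahead at (259,188) and aligned, with the socket level in the jaws. I'll lower it and probe.

play_rows([
  [0, 0.0012, 0.015, 0],
  [0, 0, 0.025, 0],
  [0, 0, 0.015, 0],
  [0, 0, 0.003, 0],
  [0, 0, 0, 0],
])

```text
t: 17.5
eef_pos: [0.4674, 0.2142, 0.3211]
tool_rot: [-0.0, 0.598, 0.801, -0.001]
contact_force: [0.3, -0.1, -1.5]
gripper_width: 0.273
```

```bash
python3 - <<'E'
from h import *
to((.4665,.2142,.3201),16.5)
E
```

```text
t 17.5 pos [0.4674 0.2142 0.3211] yang 16.48 shift [ 0.0002 -0.0008  0.001 ] turn -0.02 F [ 0.3 -0.1 -1.5] w 0.273 tilt [-0.001 -0.    -1.   ]
```

play_rows([
  [0.0002, -0.0008, 0.004, 0],
  [0, 0, 0.003, 0],
  [0, 0, 0.002, 0],
  [0, 0, 0.002, 0],
  [0, 0, 0.002, 0],
  [0, 0, 0, 0],
])

```text
t: 18.1
eef_pos: [0.4667, 0.2148, 0.3097]
tool_rot: [0.0, 0.598, 0.801, 0.0]
contact_force: [-3.7, -0.7, 9.2]
gripper_width: 0.274
```

```bash
python3 - <<'E'
from h import *
to((.4665,.2142,.3201),16.5)
E
```

```text
t 18.1 pos [0.4667 0.2148 0.3097] yang 16.51 shift [-0.0005 -0.0003 -0.0104] turn 0.01 F [-3.7 -0.7  9.2] w 0.274 tilt [ 0.001  0.    -1.   ]
```

play_rows([
  [-0.0006, -0.0006, 0, 0],
  [0, 0, 0.001, 0],
  [0, 0, 0.001, 0],
  [0, 0, 0, 0],
])

```text
t: 18.5
eef_pos: [0.4665, 0.2147, 0.3094]
tool_rot: [0.001, 0.598, 0.801, 0.001]
contact_force: [-6.5, -1.5, 23.1]
gripper_width: 0.274
```

```bash
python3 - <<'E'
from h import *
to((.4665,.2142,.3201),16.5)
E
```

```text
t 18.5 pos [0.4665 0.2147 0.3094] yang 16.52 shift [-0.0005 -0.0001 -0.0107] turn 0.02 F [-6.5 -1.5 23.1] w 0.274 tilt [ 0.002  0.    -1.   ]
```

play_rows([
  [0, -0.0015, -0.001, 0],
  [0, 0, 0, 0],
])

```text
t: 18.7
eef_pos: [0.4657, 0.2142, 0.3096]
tool_rot: [0.001, 0.598, 0.801, 0.002]
contact_force: [-0.5, 1.0, 10.4]
gripper_width: 0.274
```

play_rows([
  [-0.0015, 0.0015, 0, 0],
  [0, 0, 0, 0],
])

```text
t: 18.9
eef_pos: [0.4666, 0.2139, 0.3095]
tool_rot: [-0.0, 0.598, 0.802, 0.002]
contact_force: [-5.3, 1.2, 13.2]
gripper_width: 0.275
```

play_rows([
  [0.0015, 0.0015, 0, 0],
  [0, 0, 0, 0],
])

```text
t: 19.1
eef_pos: [0.4671, 0.2149, 0.3094]
tool_rot: [0.0, 0.598, 0.801, -0.0]
contact_force: [-7.7, -2.2, 18.8]
gripper_width: 0.273
```

play_rows([
  [0.0015, -0.0015, 0, 0],
  [0, 0, 0, 0],
])

```text
t: 19.3
eef_pos: [0.4663, 0.2151, 0.3095]
tool_rot: [0.001, 0.598, 0.801, 0.0]
contact_force: [-3.5, -4.0, 15.4]
gripper_width: 0.277
```

play_rows([
  [-0.0015, 0, 0, 7],
  [0, 0, 0, 0],
])

```text
t: 19.5
eef_pos: [0.4665, 0.2145, 0.3096]
tool_rot: [0.001, 0.647, 0.762, 0.001]
contact_force: [-4.0, 0.3, 13.7]
gripper_width: 0.27
```

play_rows([
  [0, 0, 0, -7],
  [0, 0, 0, -7],
  [0, 0, 0, 0],
])

```text
t: 19.8
eef_pos: [0.4663, 0.2144, 0.3093]
tool_rot: [0.0, 0.547, 0.837, 0.001]
contact_force: [-4.3, -0.9, 13.4]
gripper_width: 0.271
```

Stop height stays at 0.3095 (±0.2 mm) through side shifts in four directions and ±7° turns, with the mouth about 2.5 mm below the nut's top. That matches the 17.5 mm bore seated on the bevel, so it's too small. Back to the middle peg.

play_rows([
  [0, 0, -0.01, 0],
  [0, 0, -0.03, 0],
  [0, 0, -0.031, 6],
  [0, 0, 0, 7],
  [0, 0, 0, 7],
  [-0.015, 0, 0, 0],
  [-0.03, 0, 0, 0],
  [-0.045, 0, 0, 0],
  [-0.048, 0.0031, 0, 0],
  [-0.048, 0, 0, 0],
  [-0.048, 0, 0, 0],
  [-0.048, 0, 0, 0],
  [-0.048, 0, 0, 0],
  [-0.04, 0, 0, 0],
  [-0.02, 0, 0, 0],
  [-0.0103, 0, 0, 0],
  [0, 0, 0, 0],
  [0, 0, 0, 0],
  [0, 0, 0, 0],
])

```text
t: 21.7
eef_pos: [0.4939, -0.184, 0.3788]
tool_rot: [-0.0, 0.684, 0.729, 0.0]
contact_force: [-0.7, 0.5, -0.4]
gripper_width: 0.273
```

```bash
python3 - <<'E'
from h import *
to((.4938,-.1850,.2571),3.5)
c=wcam(); cv2.imwrite("pics/w9.png",c["frame"])
E
```

```text
t 21.7 pos [ 0.4939 -0.184   0.3788] yang 3.66 shift [-0.001  -0.0002  0.1217] turn 0.16 F [-0.7  0.5 -0.4] w 0.273 tilt [ 0.     0.001 -1.   ]
```

View pics/w9.png

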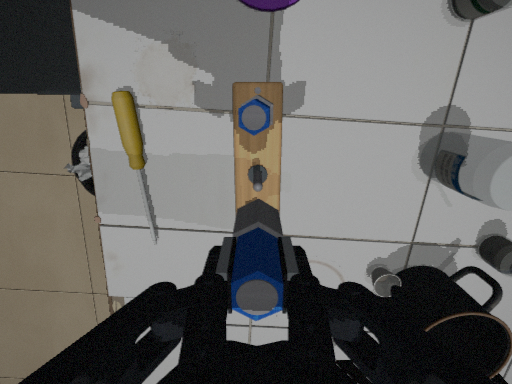

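The left socket still hangs at (255,116), the middle peg at (258,180) is free, and the socket in hand sits straight. Lowering.

play_rows([
  [0, 0, 0.02, 0],
  [0, 0, 0.03, 0],
  [0, 0, 0.02, 0],
  [0, 0, 0.005, 0],
  [0, 0, 0, 0],
  [0, 0, 0, 0],
])

```text
t: 22.35
eef_pos: [0.4944, -0.1855, 0.3048]
tool_rot: [0.001, 0.685, 0.729, 0.0]
contact_force: [-0.3, 0.1, -1.4]
gripper_width: 0.27
```

```bash
python3 - <<'E'
from h import *
to((.4938,-.1850,.2571),3.5)
E
```

```text
t 22.35 pos [ 0.4944 -0.1855  0.3048] yang 3.54 shift [ 0.0005 -0.0006  0.0477] turn 0.04 F [-0.3  0.1 -1.4] w 0.27 tilt [ 0.002 -0.    -1.   ]
```

play_rows([
  [0.0004, -0.0003, 0.005, 0],
  [0, 0, 0.01, 0],
  [0, 0, 0.01, 0],
  [0, 0, 0.003, 0],
  [0, 0, 0, 0],
])

```text
t: 22.85
eef_pos: [0.4933, -0.1854, 0.2749]
tool_rot: [-0.001, 0.685, 0.728, -0.0]
contact_force: [0.3, -0.9, -0.5]
gripper_width: 0.274
```

```bash
python3 - <<'E'
from h import *
to((.4938,-.1850,.2571),3.5)
E
```

```text
t 22.85 pos [ 0.4933 -0.1854  0.2749] yang 3.5 shift [0.0004 0.0006 0.0178] turn 0.0 F [ 0.3 -0.9 -0.5] w 0.274 tilt [-0.001  0.001 -1.   ]
```

play_rows([
  [0.0004, 0.0004, 0.003, 0],
  [0, 0, 0.005, 0],
  [0, 0, 0.005, 0],
  [0, 0, 0.004, 0],
  [0, 0, 0, 0],
])

```text
t: 23.35
eef_pos: [0.4938, -0.185, 0.2581]
tool_rot: [-0.0, 0.685, 0.728, 0.0]
contact_force: [0.7, 0.2, -2.2]
gripper_width: 0.275
```

```bash
python3 - <<'E'
from h import *
to((.4938,-.1850,.2571),3.5)
E
```

```text
t 23.35 pos [ 0.4938 -0.185   0.2581] yang 3.5 shift [0.    0.    0.001] turn 0.0 F [ 0.7  0.2 -2.2] w 0.275 tilt [-0.  0. -1.]
```

Fully down on the peg. Release it, then on to the right socket.

play_rows([
  [0, 0, 0.0005, 0],
  [0, 0, 0, 0],
  [0, 0, 0, 0],
  [0, 0, 0, 0],
  [0, 0, 0, 0],
  [0, 0, 0, 0],
  [0, 0, 0, 0],
], claw=0.0854)

```text
t: 24.05
eef_pos: [0.4938, -0.1851, 0.2582]
tool_rot: [0.0, 0.685, 0.728, -0.0]
contact_force: [-0.1, 1.0, -1.0]
gripper_width: 1.001
```

play_rows([
  [0, 0, -0.02, 0],
  [0, 0, -0.03, 0],
  [0, 0, -0.03, 0],
  [-0.02, 0, -0.01, 0],
  [-0.032, 0, 0, 0],
  [-0.02, 0, 0, 0],
  [0, 0, 0, 0],
  [0, 0, 0, 0],
])

```text
t: 24.85
eef_pos: [0.4981, -0.2568, 0.348]
tool_rot: [-0.0, 0.685, 0.728, 0.0]
contact_force: [0.1, 0.5, 0.4]
gripper_width: 0.998
```

```bash
python3 - <<'E'
from h import *
to((.4982,-.2562,.2568),3.5)
c=wcam(); cv2.imwrite("pics/w10.png",c["frame"])
P=cloud(c)
for y in (-.1133,-.185,-.256):
    m=(abs(P[...,2]-.121)<.005)&(abs(P[...,1]-y)<.03)&(abs(P[...,0]-.49)<.03)
    if m.sum()<20: continue
    q=P[m]; vu=np.argwhere(m).mean(0); print(m.sum(),q.mean(0).round(4),cv2.minAreaRect(q[:,:2].astype(np.float32))[2],onplane(c,vu[1],vu[0],.121).round(4))
E
```

```text
t 24.85 pos [ 0.4981 -0.2568  0.348 ] yang 3.45 shift [0.0006 0.0002 0.0912] turn -0.05 F [0.1 0.5 0.4] w 0.998 tilt [-0.     0.001 -1.   ]
672 [ 0.4863 -0.1227  0.1212] 1.8899857997894287 [ 0.4863 -0.1226  0.121 ]
1118 [ 0.49   -0.1863  0.1215] 1.981663703918457 [ 0.49   -0.1863  0.121 ]
864 [ 0.4979 -0.2575  0.1213] 61.03477096557617 [ 0.4979 -0.2576  0.121 ]
```

View pics/w10.png

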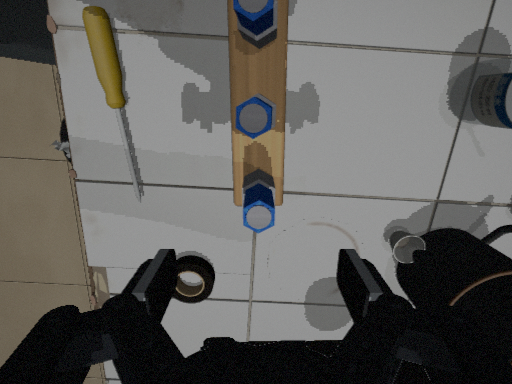

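play_rows([
  [0.0002, 0, 0.02, 0],
  [0, 0, 0.03, 0],
  [0, 0, 0.025, 0],
  [0, 0, 0.012, 0],
  [0, 0, 0.0045, 0],
  [0, 0, 0, 0],
])

```text
t: 25.5
eef_pos: [0.4985, -0.2562, 0.2568]
tool_rot: [-0.0, 0.685, 0.729, 0.0]
contact_force: [-0.1, 1.7, 0.2]
gripper_width: 0.994
```

play_rows([
  [0, 0, 0, 0],
  [0, 0, 0, 0],
  [0, 0, 0, 0],
  [0, 0, 0, 0],
  [0, 0, 0, 0],
  [0, 0, 0, 0],
  [0, 0, 0, 0],
], claw=0.015, force=70)

```text
t: 26.2
eef_pos: [0.4985, -0.2568, 0.2572]
tool_rot: [0.001, 0.685, 0.728, 0.0]
contact_force: [0.7, -0.4, 3.6]
gripper_width: 0.272
```

```bash
python3 - <<'E'
from h import *
to((.4982,-.2562,.2568),3.5)
E
```

```text
t 26.2 pos [ 0.4985 -0.2568  0.2572] yang 3.5 shift [ 0.0007 -0.0003  0.0004] turn -0.0 F [ 0.7 -0.4  3.6] w 0.272 tilt [ 0.001 -0.    -1.   ]
```

play_rows([
  [0, 0, -0.01, 0],
  [0, 0, -0.02, 0],
  [0, 0, -0.03, 0],
  [0, 0, -0.03, 0],
  [0, 0, -0.025, 0],
  [0, 0, -0.008, 0],
  [0.015, 0, 0, 0],
  [0.03, 0, 0, 0],
  [0.045, 0, 0, 0],
  [0.048, -0.0032, 0, 0],
  [0.048, 0, 0, 0],
  [0.048, 0, 0, 0],
  [0.048, 0, 0, 0],
  [0.048, 0, 0, 0],
  [0.048, 0, 0, 0],
  [0.045, 0, 0, 0],
  [0.03, 0, 0, 0],
  [0.015, 0, 0, 0],
  [0.0038, 0, 0, -6],
  [0, 0, 0, -7],
])

```text
t: 28.2
eef_pos: [0.4642, 0.2157, 0.3779]
tool_rot: [-0.001, 0.595, 0.804, -0.001]
contact_force: [0.9, -0.7, -0.4]
gripper_width: 0.268
```

play_rows([
  [0, 0, 0.015, 0],
  [0, 0, 0.025, 0],
  [0, 0, 0.015, 0],
  [0, 0, 0.003, 0],
  [0, 0, 0, 0],
])

```text
t: 28.7
eef_pos: [0.4658, 0.214, 0.3207]
tool_rot: [-0.001, 0.599, 0.801, -0.001]
contact_force: [0.6, 0.8, -0.8]
gripper_width: 0.265
```

```bash
python3 - <<'E'
from h import *
to((.4665,.2142,.3202),16.5)
c=wcam(); cv2.imwrite("pics/w11.png",c["frame"])
E
```

```text
t 28.7 pos [0.4658 0.214  0.3207] yang 16.46 shift [0.     0.0008 0.0005] turn -0.04 F [ 0.6  0.8 -0.8] w 0.265 tilt [-0.002 -0.001 -1.   ]
```

View pics/w11.png

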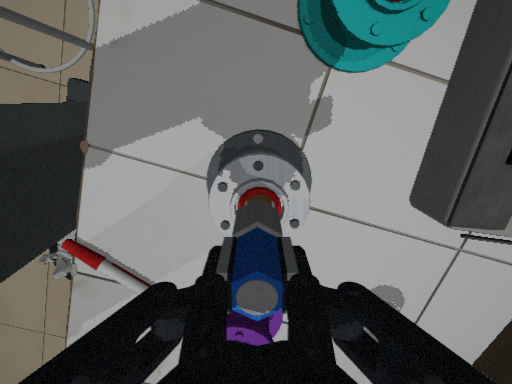

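play_rows([
  [0, 0.0006, 0.003, 0],
  [0, 0, 0.003, 0],
  [0, 0, 0.002, 0],
  [0, 0, 0.002, 0],
  [0, 0, 0.002, 0],
  [0, 0, 0.001, 0],
  [0, 0, 0, 0],
])

```text
t: 29.45
eef_pos: [0.4668, 0.2141, 0.3085]
tool_rot: [-0.0, 0.598, 0.801, -0.0]
contact_force: [-0.5, 0.3, -1.5]
gripper_width: 0.273
```

```bash
python3 - <<'E'
from h import *
to((.4665,.2142,.3202),16.5)
E
```

```text
t 29.45 pos [0.4668 0.2141 0.3085] yang 16.5 shift [ 0.0002 -0.0002 -0.0117] turn -0.0 F [-0.5  0.3 -1.5] w 0.273 tilt [-0. -0. -1.]
```

play_rows([
  [0, 0, 0.001, 0],
  [0, 0, 0.0015, 0],
  [0, 0, 0.0015, 0],
  [0, 0, 0.0015, 0],
  [0, 0, 0, 0],
])

```text
t: 29.95
eef_pos: [0.4667, 0.2141, 0.3029]
tool_rot: [-0.0, 0.598, 0.801, -0.0]
contact_force: [-0.2, 0.1, -1.3]
gripper_width: 0.267
```

It fits: no contact 9 mm down. Now to press the ring in.

play_rows([
  [0, 0, 0.001, 0],
  [0, 0, 0.0015, 0],
  [0, 0, 0.0015, 0],
  [0, 0, 0.0015, 0],
  [0, 0, 0.001, 0],
  [0, 0, 0.001, 0],
  [0, 0, 0, 0],
])

```text
t: 30.65
eef_pos: [0.4668, 0.2144, 0.2965]
tool_rot: [0.0, 0.598, 0.801, -0.0]
contact_force: [-3.2, -1.8, 12.1]
gripper_width: 0.265
```

play_rows([
  [0, 0, 0.001, 0],
  [0, 0, 0.001, 0],
  [0, 0, 0, 0],
  [0, 0, 0, 0],
])

```text
t: 31.05
eef_pos: [0.4668, 0.2148, 0.2963]
tool_rot: [0.001, 0.598, 0.801, -0.0]
contact_force: [-8.1, -5.5, 29.6]
gripper_width: 0.271
```

```bash
python3 - <<'E'
from h import *
to((.4665,.2142,.2962),16.5)
for n in ("wrist","scene"):
    c=wcam() if n=="wrist" else read_camera(n); f=c["frame"]
    cv2.imwrite(f"pics/{n}12full.png",f)
    if n=="scene": f=f[150:290,200:390]
    else: f=f[100:300,150:400]
    cv2.imwrite(f"pics/{n}12.png",cv2.resize(f,None,fx=3,fy=3,interpolation=cv2.INTER_CUBIC))
E
```

```text
t 31.05 pos [0.4668 0.2148 0.2963] yang 16.49 shift [-0.0005 -0.0004  0.0001] turn -0.01 F [-8.1 -5.5 29.6] w 0.271 tilt [ 0.001 -0.001 -1.   ]
```

View pics/wrist12.png

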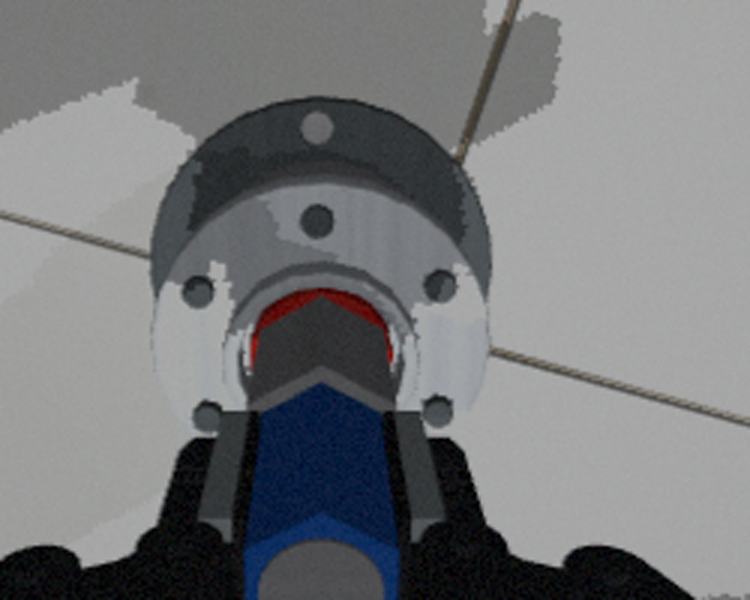

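View pics/scene12.png

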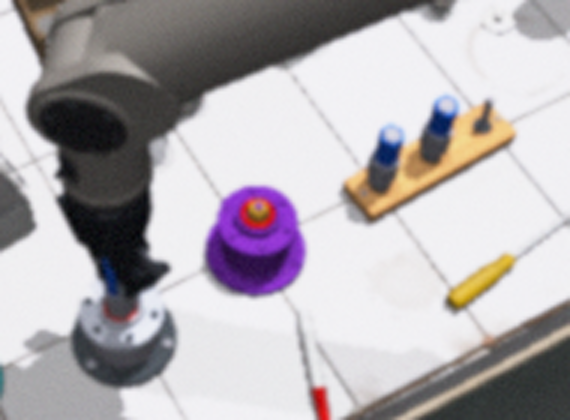

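play_rows([
  [0, 0, -0.0005, 0],
  [0, 0, 0, 0],
  [0, 0, 0, 0],
  [0, 0, 0, 0],
  [0, 0, 0, 0],
  [0, 0, 0, 0],
  [0, 0, 0, 0],
  [0, 0, 0, 0],
  [0, 0, 0, 0],
  [0, 0, 0, 0],
])

```text
t: 32.15
eef_pos: [0.4668, 0.2147, 0.2963]
tool_rot: [0.001, 0.598, 0.801, -0.0]
contact_force: [-7.2, -4.8, 25.6]
gripper_width: 0.269
```

```bash
python3 - <<'E'
from h import *
to((.4665,.2142,.2962),16.5)
c=read_camera("top"); c0=np.load("top0.npy",allow_pickle=True).item()
a=cv2.absdiff(c["frame"],c0["frame"]).max(2)
print("beaker/bottle region diff max/mean",a[140:190,245:302].max(),a[140:190,245:302].mean())
cv2.imwrite("pics/top13.png",c["frame"])
E
```

```text
t 32.15 pos [0.4668 0.2147 0.2963] yang 16.49 shift [-0.0004 -0.0004  0.0001] turn -0.01 F [-7.2 -4.8 25.6] w 0.269 tilt [ 0.001 -0.001 -1.   ]
beaker/bottle region diff max/mean 18 13.854035087719298
```

View pics/top13.png

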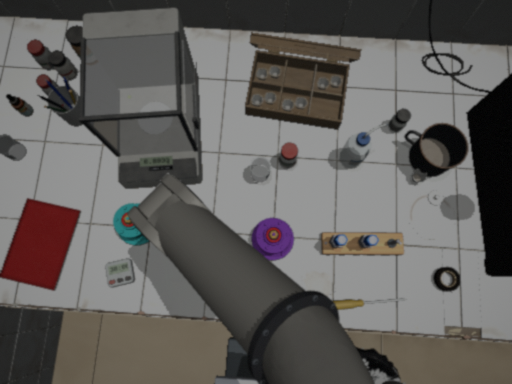

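The top view shows the beaker at (260,170) and the bottle at (289,154), both where they started, and two sockets hanging at (339,241) and (369,241). The push holds steady at about 26 N at the hard stop, so I'm handing in.

```bash
python3 -c "
from station import bot
print(bot.hand_in())"
```

```text
the job is handed in; nothing more can be done
None
```

The socket that fits was on the right peg. I handed the job in at about 32 s with the arm still holding it on the nut and the red ring pressed in.

- **Left socket:** too small. Its mouth stopped at the nut's top, at the same height after a 1.5 mm sideways shift. I hung it back on the left peg.
- **Middle socket:** too small. Its mouth stopped about 2.5 mm below the nut's top, and sideways shifts and ±7° turns did not change that. I hung it back on the middle peg.
- **Right socket:** it slid down about 10 mm freely to the ring, then about 6 mm more to a hard stop.

**Last checks:**
- **Ring:** the tool stood at 0.2963 m, against 0.2962 m expected for the ring fully in. It held there steadily for 1 s, pushing with about 26 N. The ring's travel was worked out from height and force, not read directly.
- **Sideways force:** about 9 N remained at the final pose.
- **Beaker and bottle:** both were where they started in the top view.
- **Rehung sockets:** both are at hanging height on their pegs. After release the wrist camera showed their tops leaning about 3 mm.
- **Middle socket's stop:** it sat about 0.6 mm lower than the 1.9 mm I worked out for a 17.5 mm bore. That is still well within the 4 mm given for a socket too small.

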